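# Turn the bakery counter sign and pin it

## Robot

A 6-joint arm with a two-finger parallel gripper is mounted at the origin on the work surface. World frame = base frame: x ahead of the robot, y to its left, z up, the work surface at z = 0. Lengths are in mm, angles in rad, forces in N, time in s.
With the tool pointing down it reaches from about 350 to 975 mm from the base axis. Payload 7.1 kg.
Tool frame: the origin (TCP) lies at the centre of the arm's flange, where the gripper is bolted on; the fingertips stand 182 mm ahead of it and the grasp point (between the pads) lies 163 mm ahead of it; x points along the fingers, y is the direction in which the jaws open and shut, and the axes are right-handed (so a half turn about x gives the same grasp; the last joint's range is limited). The gripper opens to 88 mm and grips with 3 to 60 N. Pads are 20 mm wide; open, the fingers measure 115 mm over their backs; the gripper's body (75 mm by 178 mm) begins 61 mm behind the grasp point.
Start: joints at [1.312, 0.423, 1.63, -0, 1.089, -0.019], TCP at [148.412, 607.108, 404.675] pointing down, gripper open.
Joint ranges: [-3, 3], [-0.9, 2.11], [0.09, 2.58], [-1.31, 4.45], [0.11, 2.69], [-2.54, 2.54]. Speed limits (rad/s): [2.39, 2.39, 3.01, 3.14, 3.14, 3.14].

## Interface

Orientations are given as a rotation vector (axis times angle).
In Python, from workcell import readout, viewer, workorder, models gives the robot as it stands. The module is installed in compiled form; this text tells all that it offers.
- The arm moves only by the tool apply_moves, never from a script. Its argument "commands" is a list that holds one entry, the list of rows, each a list of 4 numbers: the shift along the world's x, y, z in m, then the turn about the world's z in rad. A call has 1 to 8 rows; each row is the pose to reach, as a shift and turn from the pose commanded when the call began; what a row does not reach only later rows make up. A row lasts 1/8 s, in which the tool goes at most 62.5 mm and 10.7 degrees, less where a joint would pass 70% of its speed; a pose out of reach is approached as far as the arm can. A call with a gripper value outside its range is refused whole. "gripper" is the finger opening in m, from 0 to 0.0878, set as the call begins (left out, the last holds). The fingers move at their own pace and stop on an object; the grip force is fixed at half the most. Time passes only in rows, so rows that repeat a pose let the fingers close. It gives the time, the measured TCP pose, the force and the opening at its end, in the units of the state.
- readout.get_obs(): the state, without advancing time (a new reading comes with each control period).
- viewer.get_image(name): name is "scene" or "top" or "wrist"; returns a dict with "color" (480x640x3 uint8, red, green, blue), "vertical_fov" (degrees; the focal length in pixels is half the picture's height over the tangent of half this angle, whatever the lens; pixels are square), "cx", "cy" (the principal point, pixels), "rvec" (rotation vector, rad) and "tvec" (3), from world to camera coordinates, as OpenCV has them. Camera axes: x right, y down, z forward; pixel columns grow to the right and rows downward; lengths in mm; the calibration is good to about 2 mm. A picture is of the moment at which its call begins. There is no depth.
- workorder.close_job(): hands the job in, once; it reports no verdict.
Trained networks look in the newest picture that a camera, given by its name, has taken for a name from the list of things; names that differ only in an ending like _2 or _b are one class to them, and where a whole thing is asked for, a point or a joint stands for the part that bears it (a point fixed in the world has none). Each returns a list of dicts, best first, with "conf" (0 to 1); they miss things now and then, are a little off and sometimes report something else, mostly with a low value. They report only what shows in the picture. A call takes as long as a camera call.
- models.search_frame(camera, label): "position" ([x, y, z] in mm, in world coordinates, good to about 4 mm: the middle of the surface that is visible of it).
- models.place_of(camera, label): "position" ([x, y, z] in mm, in world coordinates, good to about 4 mm: a listed point, or the origin of a listed thing).
The state is a dict: "t": time; "qpos": joint angles; "qvel": joint speeds; "joint_torque": joint torques, N m; "ee_pos": TCP position; "orientation": TCP orientation; "ft_force": force on the tool from outside, world axes, zero at the start; "moment": the same for the moment, N m; "width": finger opening in mm.
Only numpy, scipy, OpenCV 4.12 (cv2) and the standard library are available. Lean on these libraries where they do the work, as an engineer would, in place of code of your own. Each camera call takes 0.05 s, during which the arm holds its last target.

## Task

Turn the counter sign half a turn, so that the face with the round cake shows to the customers, and lock it there. Take the locking pin from its wooden block, put it down through the eyelet of the sign's square turning plate, feel for the hidden locking hole on the staff side and push the pin fully home, upright with its collar down on the plate; then let go. Leave the goods and things on the counter where they are.

Things in the scene. Friction and masses are not known exactly. Their poses are not given: they have to be found in the camera images.
- stand: Fixed round steel foot of the turning counter sign, 176 mm across, 12 mm thick, bolted down. Origin: on the counter, on the sign's vertical turning axis; z up. Its -x side is the staff (robot) side, its +x side the customers' side.
- lock_plate (a point): Centre of the top, 30 mm above the counter, of a flat round plate (18 mm thick, 144 mm across) clamped on the foot under the sign. It has ONE through hole, 10 mm along the circle by 11 mm, 55 mm from the axis, anywhere within 0.2 rad either way of the foot's -x direction. The hole is covered and not measured: feel for it with the pin's tip, which elsewhere meets the flat top.
- sign (a joint): Sign angle relative to the foot, rad, counter-clockwise from above. 0: eyelet towards the foot's +x side; pi: towards -x (staff). Starts within 0.35 of 0. End stops at -0.45 and pi+0.45: the half turn goes counter-clockwise only, the eyelet passing the foot's +y side. Stays where left, turns easily (0.6 N at the eyelet).
- panel (a point): Centre of the sign's wooden panel (150 mm wide, 70 tall, 10 thick; 55 to 125 mm above the counter), standing on the turning axis across the square turning plate. Its x axis points to the eyelet's side: that face carries a long bar (shown to customers at the start), the other a round flower-shaped cake.
- eyelet (a point): Centre of the 10.5 mm eyelet hole through the aluminium turning plate (150 x 150 mm, from 34 to 44 mm above the counter), at its top surface, near the middle of one edge, 55 mm from the turning axis; x points away from the axis.
- pin: Loose steel pin, about 100 g, upright in the holder. Origin: centre of the underside of its collar (26 mm across, 4 thick); z up. Below: round shank 8 mm thick, 30 long, the last 5 tapering to 4. Above: square handle 14 x 14 mm, flats along x and y, to 85 mm above the origin. Origin above the counter: 60 mm with the tip on the lock plate, 44 mm fully home (collar on the turning plate).
- pin_handle (a point): Point on the pin's axis 70 mm above its origin, a good place to grip (keeps the hand above the sign's panel when the pin is home).
- holder: Fixed dark wooden block 60 x 60 x 40 mm. Origin: centre of its underside. The pin stands in the 12 mm wide, 34 mm deep hole in the middle of its top, collar resting on the top at 40 mm height.
- cake_a: Bystander, to be left alone: loose tan round cake, 72 mm across, 30 mm tall. Origin: centre of its underside.
- cake_b: Bystander, to be left alone: loose cream round cake, 68 mm across, 34 mm tall. Origin: centre of its underside.
- cake_c: Bystander, to be left alone: loose purple round cake, 64 mm across, 36 mm tall. Origin: centre of its underside.
- cake_d: Bystander, to be left alone: loose cream round cake, 76 mm across, 28 mm tall. Origin: centre of its underside.
- bowl: Bystander, to be left alone: loose steel bowl, 170 mm across, 65 mm tall. Origin: centre of its underside.
- giftbox: Bystander, to be left alone: loose red carton, 120 x 90 x 60 mm. Origin: centre of its underside.
- spatula: Bystander, to be left alone: loose flat spatula lying on the counter. Origin: at mid-length on its underside.

How it is judged:
By the outcome, as a careful person would: the job done as asked, in the order asked, and still so for the second after the job is handed in, with the robot touching nothing.
It also fails if it takes over 64 s, if anything falls off the work surface, if the arm or the gripper's body presses on something with over 40 N, if the wrist force passes 120 N, or if a joint passes its speed limit or range.

## Working session

There is one attempt and no reset: what is moved stays moved. The work goes in short steps, Python scripts to look and compute and a tool call to move; the robot and the scene stay as the last step left them, time stands still between calls to the robot, and variables do not carry over. Pictures are saved under pics/ and viewed, and the job is handed in when it is done.

Besides the shell and the picture viewer there is one more tool, called after "Call:" as name([rows], argument=value, ...), one row to a line, values as JSON. apply_moves: Moves the arm, as the interface text tells. Its arguments: {"type":"object","properties":{"commands":{"type":"array","items":{"type":"array","items":{"type":"array","items":{"type":"number"}}}},"gripper":{"type":"number"}},"required":["commands"]}

```bash
mkdir -p pics; cat > h.py <<'E'
import numpy as np, cv2
from workcell import readout, viewer, workorder, models
def pic(n,f):
    d=viewer.get_image(n); cv2.imwrite('pics/'+f,d['color'][:,:,::-1]); return d
def cam(d):
    f=240/np.tan(np.radians(d['vertical_fov'])/2)
    K=np.array([[f,0,d['cx']],[0,f,d['cy']],[0,0,1.]])
    return K,np.array(d['rvec'],float),np.array(d['tvec'],float)
def proj(d,P):
    K,r,t=cam(d); return cv2.projectPoints(np.array(P,float).reshape(-1,1,3),r,t,K,None)[0].reshape(-1,2)
def ray(d,u,v,z):
    K,r,t=cam(d);R=cv2.Rodrigues(r)[0];c=-R.T@t
    w=R.T@np.linalg.solve(K,[u,v,1]); return c+w*(z-c[2])/w[2]
E
python3 - <<'E'
from h import *
o=readout.get_obs(); print({k:np.round(v,3) for k,v in o.items()})
for n in ['scene','top','wrist']: d=pic(n,n+'0.png'); print(n,d['vertical_fov'],d['cx'],d['cy'],d['rvec'],d['tvec'])
for c in ['scene','top']:
  for l in ['stand','lock_plate','panel','eyelet','pin','pin_handle','holder']:
    print(c,l,[(np.round(x['position'],1),round(x['conf'],2)) for x in models.place_of(c,l)][:3])
E
```

```text
{'t': np.float64(0.0), 'qpos': array([ 1.312,  0.424,  1.631, -0.   ,  1.089, -0.019]), 'qvel': array([-0.   ,  0.   , -0.   ,  0.001, -0.001,  0.001]), 'joint_torque': array([ 0.0000e+00, -5.4461e+01, -2.7368e+01,  6.4000e-02,  2.2000e-02,
       -0.0000e+00]), 'ee_pos': array([148.345, 606.843, 403.911]), 'orientation': array([ 0.187,  1.563, -0.189]), 'ft_force': array([ 0.087, -0.526,  0.224]), 'moment': array([ 0.018, -0.001,  0.03 ]), 'width': np.float64(87.787)}
scene 53.14013981144074 322.1525244914215 237.12442501453754 [ 1.28188525  1.94540628 -1.08676673] [ 246.61412701 -140.3960331  1432.90755458]
top 51.387139107269476 319.493020615671 228.3648892150461 [ 2.19335626 -2.14073347  0.15472275] [ -62.79445171  544.35154679 1275.92461093]
wrist 68.55529115223027 320.43503126000576 245.7077693014933 [-2.31275847 -1.81626093 -0.22126234] [-623.951573    -29.62069457  388.66948422]
scene stand [(array([ 548.4, -100.3,   -4.7]), 0.63), (array([480.3, 205.3,  -6.2]), 0.35), (array([552.6, -98. ,  27. ]), 0.2)]
scene lock_plate [(array([550.6, -99.7,  29.3]), 0.67), (array([ 6.476e+02, -3.955e+02,  5.000e-01]), 0.17)]
scene panel [(array([ 550.7, -102.5,   89.5]), 0.58)]
scene eyelet [(array([ 602.6, -108.1,   44.5]), 0.87), (array([4.004e+02, 3.873e+02, 3.000e-01]), 0.75)]
scene pin [(array([486.2, 207.1,  42.7]), 0.61)]
scene pin_handle [(array([484.4, 207.4, 111.4]), 0.59)]
scene holder [(array([483.8, 203. ,  -4.3]), 0.88)]
top stand [(array([549. , -99.5,   2.4]), 0.78)]
top lock_plate [(array([549.6, -99.2,  31.9]), 0.91)]
top panel [(array([546.5, -99.4,  88.7]), 0.74), (array([ 5.465e+02, -1.036e+02,  2.000e-01]), 0.7)]
top eyelet [(array([ 605. , -108. ,   46.6]), 0.67)]
top pin [(array([479. , 205.2,  41.1]), 0.51)]
top pin_handle [(array([487.1, 209.9, 109.2]), 0.62)]
top holder [(array([ 4.849e+02,  2.060e+02, -3.000e-01]), 0.62)]
```

View pics/scene0.png

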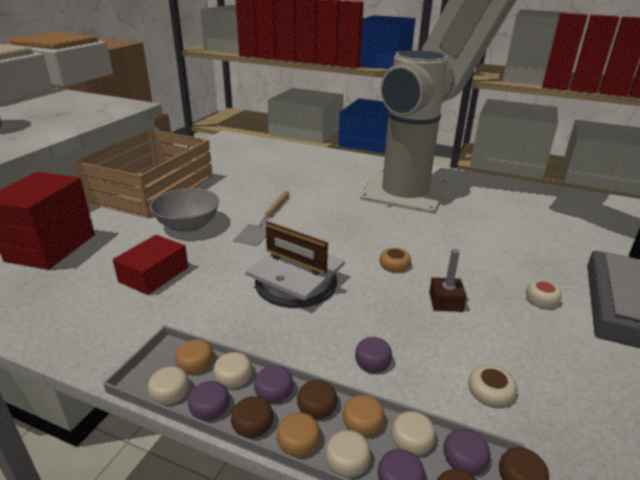

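View pics/top0.png

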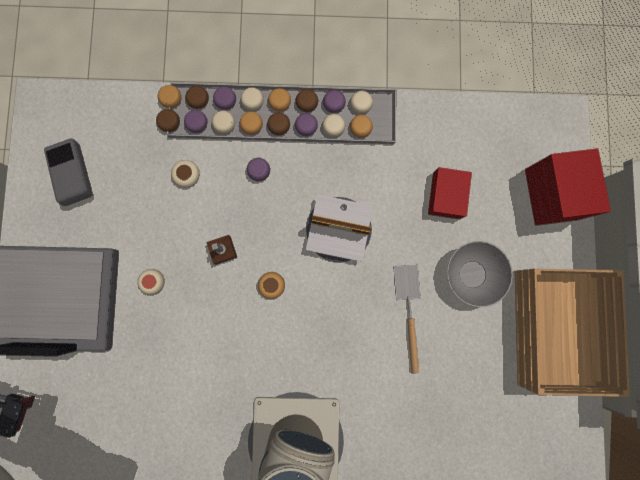

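View pics/wrist0.png

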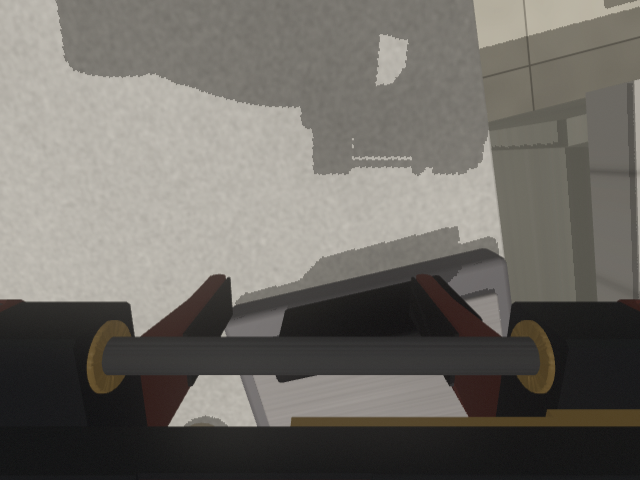

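The pictures show the sign near scene px (295,265) and top px (340,230), with the eyelet on the customers' side. The pin in its block is at top px (221,249). The networks agree with this: the axis is at about (549.5,-100), the eyelet at (604,-108), 55 mm out, and the pin at (484,207). I'll zoom in for the yaws.

```bash
python3 - <<'E'
from h import *
a=cv2.imread('pics/top0.png'); s=cv2.imread('pics/scene0.png')
A=cv2.resize(a[225:275,190:250],None,fx=6,fy=6,interpolation=2); B=cv2.resize(a[185:275,290:390],None,fx=4,fy=4,interpolation=2)
C=cv2.resize(s[215:315,235:355],None,fx=3,fy=3,interpolation=2);D=cv2.resize(s[240:320,420:480],None,fx=3.75,fy=3.75,interpolation=2)
im=np.zeros((600,800,3),np.uint8); im[:300,:360]=A[:300]; im[:360,370:770]=B;  im[300:600,:360]=C; im[370:600,400:625]=D[:230]
cv2.imwrite('pics/crop0.png',im)
d=viewer.get_image('top')
print(proj(d,[[549.5,-100,44],[604,-108,44],[484,207,125],[484,207,40]]))
from scipy.spatial.transform import Rotation as R
M=R.from_rotvec(readout.get_obs()['orientation']).as_matrix(); print(np.round(M,3))
E
```

```text
[[338.92981956 226.95157582]
 [342.35421827 206.42022292]
 [213.77090824 246.37676639]
 [219.97638491 249.212697  ]]
[[-0.     0.237  0.971]
 [-0.     0.971 -0.237]
 [-1.    -0.     0.   ]]
```

View pics/crop0.png

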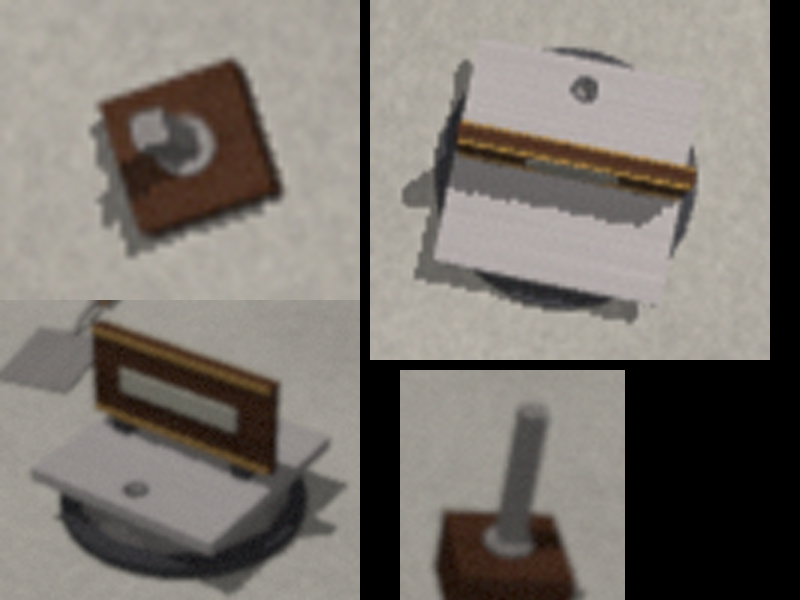

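```bash
python3 - <<'E'
from h import *
d=viewer.get_image('top')
f=lambda x,y,z: ray(d,290+(x-370)/4-.4,185+y/4-.4,z)
P=[f(480,40,44),f(705,88,44),f(657,303,44),f(434,258,44)]
print('plate',np.round(P,1),np.round(np.mean(P,0),1))
for i in range(4):
  v=P[(i+1)%4]-P[i]; print(np.linalg.norm(v),np.arctan2(v[1],v[0]))
p=[f(458,121,125),f(697,170,125)]; v=p[1]-p[0]; print('panel',p,np.linalg.norm(v),np.arctan2(v[1],v[0])+np.pi/2)
print('eye',f(585,89,44))
g=lambda x,y,z: ray(d,190+x/6-.4,225+y/6-.4,z)
P=[g(100,104,40),g(235,59,40),g(282,191,40),g(147,238,40)]
print('holder',np.round(np.mean(P,0),1))
for i in range(4):
  v=P[(i+1)%4]-P[i]; print(np.linalg.norm(v),np.arctan2(v[1],v[0]))
print('pintop',g(149,128,125))
E
```

```text
plate [[ 633.7  -41.    44. ]
 [ 605.7 -189.5   44. ]
 [ 463.8 -159.7   44. ]
 [ 489.4  -14.6   44. ]] [ 548.2 -101.2   44. ]
151.06711688383595 -1.7573098005453016
144.9680869361245 2.9347150994154476
147.32891125719195 1.3959047576484283
146.65239461734822 -0.18108416287622162
panel [array([567.32517856, -27.78497183, 125.        ]), array([ 540.84040425, -174.78105594,  125.        ])] 149.36295396086902 -0.1782608257414875
eye [ 602.92765735 -110.63373386   44.        ]
holder [484.  203.2  40. ]
60.964248882279335 -1.2187702018105369
61.10106755506781 -2.7597423153888396
60.922747561369505 1.9334928347267284
61.752181453930866 0.382264331304888
pintop [485.11554183 205.45611463 125.        ]
```

Call:
apply_moves([
  [[0.029,-0.051,0,-0.108],[0.057,-0.101,0,-0.216],[0.086,-0.152,0,-0.324],[0.114,-0.202,0,-0.431],[0.143,-0.253,0,-0.539],[0.172,-0.303,0,-0.647],[0.2,-0.354,0,-0.755],[0.229,-0.404,0,-0.862]],
])

```text
t: 1.95
ee_pos: [378.0, 201.4, 405.0]
orientation: [0.86, 1.394, -0.859]
ft_force: [0.6, -0.1, -0.4]
width: 87.5
```

Call:
apply_moves([
  [[0.029,-0.051,0,-0.108],[0.057,-0.101,0,-0.216],[0.086,-0.152,0,-0.324],[0.114,-0.202,0,-0.431],[0.143,-0.253,0,-0.539],[0.172,-0.303,0,-0.647],[0.172,-0.303,-0.03,-0.647],[0.172,-0.303,-0.03,-0.647]],
])

```text
t: 2.95
ee_pos: [548.6, -100.3, 372.8]
orientation: [1.338, 1.123, -1.343]
ft_force: [-0.1, -1.5, -0.4]
width: 88.2
```

```bash
cat >> h.py <<'E'
from scipy.spatial.transform import Rotation as Ro
def st():
    o=readout.get_obs(); M=Ro.from_rotvec(o['orientation']).as_matrix()
    print('t %.2f'%o['t'],'tcp',np.round(o['ee_pos'],1),'jaw %.3f'%np.arctan2(M[1,1],M[0,1]),'q',np.round(o['qpos'],2),'F',np.round(o['ft_force'],1),'M',np.round(o['moment'],2),'w %.1f'%o['width']); return o
E
python3 - <<'E'
from h import *
st(); d=pic('wrist','w1.png')
print(proj(d,[[549,-100.5,125],[603,-110,44]]))
E
```

```text
t 2.95 tcp [ 548.6 -100.3  372.8] jaw -0.179 q [-0.2   0.37  1.8   0.    0.98 -0.02] F [-0.1 -1.5 -0.4] M [-0.09  0.09  0.  ] w 88.2
[[322.28075712 258.5015693 ]
 [383.69781907 233.15573361]]
```

View pics/w1.png

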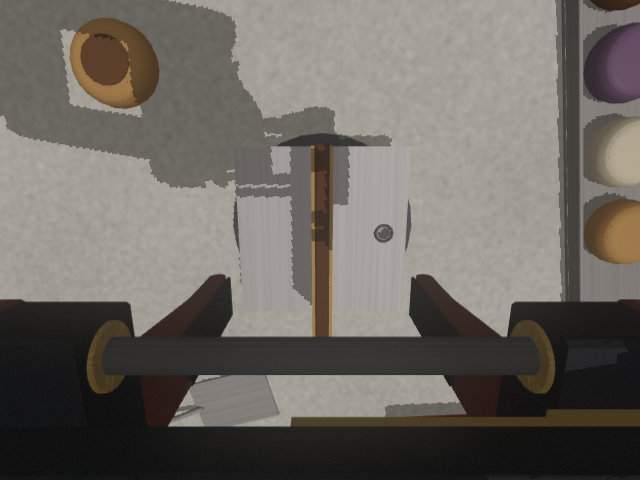

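The wrist view shows the panel upright at column 321, midway between the fingers, and the eyelet at (384,233), exactly where I predicted it. I'll descend and grip the panel.

Call:
apply_moves([
  [[0,0,-0.04,0],[0,0,-0.075,0],[0,0,-0.1,0],[0,0,-0.107,0],[0,0,-0.107,0]],
])

```text
t: 3.62
ee_pos: [549.8, -99.5, 268.5]
orientation: [1.339, 1.119, -1.338]
ft_force: [0.4, 0.4, 1.1]
width: 87.7
```

Call:
apply_moves([
  [[0,0,0,0],[0,0,0,0],[0,0,0,0],[0,0,0,0],[0,0,0,0],[0,0,0,0]],
], gripper=0)

```text
t: 4.38
ee_pos: [549.4, -99.9, 267.6]
orientation: [1.339, 1.12, -1.339]
ft_force: [-0.9, 1.0, -0.2]
width: 31.1
```

```bash
python3 - <<'E'
from h import *
st()
E
```

```text
t 4.38 tcp [549.4 -99.9 267.6] jaw -0.178 q [-0.2   0.52  1.86  0.    0.76 -0.02] F [-0.9  1.  -0.2] M [-0.08  0.08 -0.01] w 31.1
```

Call:
apply_moves([
  [[0,0,0,0],[0,0,0,0],[0,0,0,0],[0,0,0,0]],
])

```text
t: 4.88
ee_pos: [548.7, -99.8, 267.5]
orientation: [1.338, 1.121, -1.34]
ft_force: [-4.5, 1.1, 3.1]
width: 9.8
```

```bash
python3 - <<'E'
from h import *
st()
E
```

```text
t 4.88 tcp [548.7 -99.8 267.5] jaw -0.178 q [-0.2   0.52  1.86 -0.    0.76 -0.02] F [-4.5  1.1  3.1] M [-0.05  0.49 -0.03] w 9.8
```

Call:
apply_moves([
  [[0,0,0,0.08],[0,0,0,0.24],[0,0,0,0.4],[0,0,0,0.56],[0,0,0,0.72],[0,0,0,0.88],[0,0,0,1.04],[0,0,0,1.2]],
])

```text
t: 5.88
ee_pos: [548.6, -99.8, 267.5]
orientation: [0.426, 1.531, -0.426]
ft_force: [-5.4, 0.8, 3.6]
width: 10.2
```

Call:
apply_moves([
  [[0,0,0,0.16],[0,0,0,0.32],[0,0,0,0.42],[0,0,0,0.42]],
])

```text
t: 6.38
ee_pos: [548.6, -99.8, 267.5]
orientation: [0.1, 1.571, -0.1]
ft_force: [-6.7, -0.5, 3.9]
width: 9.6
```

```bash
python3 - <<'E'
from h import *
st()
E
```

```text
t 6.38 tcp [548.6 -99.8 267.5] jaw 1.443 q [-0.2   0.52  1.86 -0.    0.76 -1.64] F [-6.7 -0.5  3.9] M [-0.05  0.47  0.03] w 9.6
```

Call:
apply_moves([
  [[0,0,0,0],[0,0,0,0],[0,0,0.01,0],[0,0,0.05,0],[0,0,0.065,0],[0,0,0.065,-0.15],[0,0,0.065,-0.33],[0,0,0.065,-0.51]],
], gripper=0.04)

```text
t: 7.38
ee_pos: [549.3, -99.9, 332.7]
orientation: [0.505, 1.511, -0.505]
ft_force: [-0.1, 0.2, 0.1]
width: 40.1
```

Call:
apply_moves([
  [[0,0,0,-0.18],[0,0,0,-0.36],[0,0,0,-0.54],[0,0,0,-0.72],[0,0,0,-0.9],[0,0,0,-1.08],[0,0,0,-1.26],[0,0,0,-1.44]],
])

```text
t: 8.38
ee_pos: [549.4, -99.8, 332.6]
orientation: [1.577, 0.921, -1.577]
ft_force: [-0.6, 0.0, 0.3]
width: 40.0
```

Call:
apply_moves([
  [[0,0,0,-0.18],[0,0,0,-0.36],[0,0,0,-0.54],[0,0,0,-0.72],[0,0,0,-0.9],[0,0,0,-1.08],[0,0,0,-1.192],[0,0,0,-1.192]],
])

```text
t: 9.38
ee_pos: [549.4, -99.9, 332.6]
orientation: [-2.155, 0.138, 2.155]
ft_force: [0.2, 1.2, 0.7]
width: 40.1
```

```bash
python3 - <<'E'
from h import *
st(); d=pic('wrist','w2.png'); print(proj(d,[[549,-100,125],[549+55*np.cos(1.443),-100+55*np.sin(1.443),44]]))
E
```

```text
t 9.38 tcp [549.4 -99.9 332.6] jaw -1.699 q [-0.2   0.42  1.83 -0.    0.89  1.5 ] F [0.2 1.2 0.7] M [-0.    0.16 -0.  ] w 40.1
[[320.13540338 279.7390786 ]
 [250.15219674 244.91200265]]
```

View pics/w2.png

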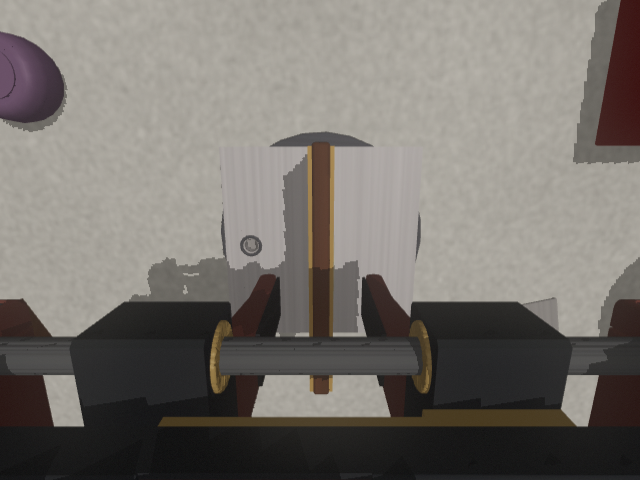

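The sign held its place: the panel is at column 321 and the eyelet at (251,245), as predicted. I'll take the second grip and turn it the rest of the way.

Call:
apply_moves([
  [[0,0,-0.03,0],[0,0,-0.06,0],[0,0,-0.065,0],[0,0,-0.065,0]],
])

```text
t: 9.93
ee_pos: [549.6, -99.9, 267.9]
orientation: [-2.155, 0.138, 2.155]
ft_force: [0.2, -0.5, 0.4]
width: 39.8
```

Call:
apply_moves([
  [[0,0,0,0],[0,0,0,0],[0,0,0,0],[0,0,0,0],[0,0,0,0],[0,0,0,0]],
], gripper=0)

```text
t: 10.68
ee_pos: [549.6, -100.0, 268.2]
orientation: [-2.155, 0.14, 2.154]
ft_force: [-1.4, -1.1, 6.1]
width: 9.6
```

Call:
apply_moves([
  [[0,0,0,0.08],[0,0,0,0.24],[0,0,0,0.4],[0,0,0,0.56],[0,0,0,0.72],[0,0,0,0.88],[0,0,0,1.04],[0,0,0,1.2]],
])

```text
t: 11.68
ee_pos: [549.1, -99.0, 268.2]
orientation: [1.564, 0.935, -1.564]
ft_force: [-4.0, 6.7, 9.5]
width: 10.4
```

Call:
apply_moves([
  [[0,0,0,0.16],[0,0,0,0.27],[0,0,0,0.32],[0,0,0,0.32]],
])

```text
t: 12.18
ee_pos: [548.9, -98.9, 268.1]
orientation: [1.341, 1.121, -1.341]
ft_force: [-6.3, 8.5, 10.6]
width: 9.7
```

```bash
python3 - <<'E'
from h import *
st()
E
```

```text
t 12.18 tcp [548.9 -98.9 268.1] jaw -0.180 q [-0.2   0.52  1.86  0.    0.76 -0.02] F [-6.3  8.5 10.6] M [0.88 0.39 0.01] w 9.7
```

Call:
apply_moves([
  [[0,0,0,0],[0,0,0,0],[0,0,0.01,0],[0,0,0.06,0],[-0.008,0.038,0.09,0.07],[-0.016,0.076,0.09,0.14],[-0.024,0.114,0.09,0.21],[-0.033,0.153,0.09,0.28]],
], gripper=0.05)

```text
t: 13.18
ee_pos: [516.2, 54.1, 358.5]
orientation: [1.134, 1.255, -1.133]
ft_force: [-0.1, -0.1, -0.0]
width: 50.0
```

Call:
apply_moves([
  [[-0.008,0.038,0,0.07],[-0.016,0.076,0,0.14],[-0.024,0.114,0,0.21],[-0.032,0.152,0,0.27],[-0.032,0.152,0,0.27]],
])

```text
t: 13.8
ee_pos: [484.1, 206.9, 358.2]
orientation: [0.931, 1.363, -0.929]
ft_force: [-1.1, -0.6, -0.8]
width: 50.0
```

```bash
python3 - <<'E'
from h import *
st(); d=pic('wrist','w3.png'); print(proj(d,[[484.5,205.5,125],[484.5,205.5,44]]))
for c in ['wrist','top']:
  if c=='top': d=pic(c,'top3.png')
  for l in ['pin','pin_handle','holder','lock_plate','eyelet','panel']:
    print(c,l,[(np.round(x['position'],1),round(x['conf'],2)) for x in models.place_of(c,l)][:2])
E
```

```text
t 13.80 tcp [484.1 206.9 358.2] jaw 0.373 q [0.38 0.34 1.88 0.   0.91 0.01] F [-1.1 -0.6 -0.8] M [-0.03  0.03  0.02] w 50.0
[[319.75489825 266.75608097]
 [319.92222527 238.35365767]]
wrist pin [(array([482. , 205.7,  39.7]), 0.89)]
wrist pin_handle [(array([487.2, 207.3, 108.3]), 0.63)]
wrist holder [(array([485. , 202.3,   2.3]), 0.75)]
wrist lock_plate [(array([4.823e+02, 2.054e+02, 4.000e-01]), 0.65)]
wrist eyelet []
wrist panel []
top pin [(array([ 549. , -104.3,   28.9]), 0.49), (array([7.049e+02, 1.192e+02, 5.000e-01]), 0.33)]
top pin_handle []
top holder [(array([483.5, 206.2,   1.3]), 0.49), (array([399.9,  74. ,   1.9]), 0.39)]
top lock_plate [(array([ 551.3, -101.8,   32.6]), 0.67)]
top eyelet [(array([496.6, -84.9,  45.4]), 0.73)]
top panel [(array([ 548.7, -100.9,   86.9]), 0.74), (array([397.5,  77.4,   4.6]), 0.17)]
```

View pics/w3.png

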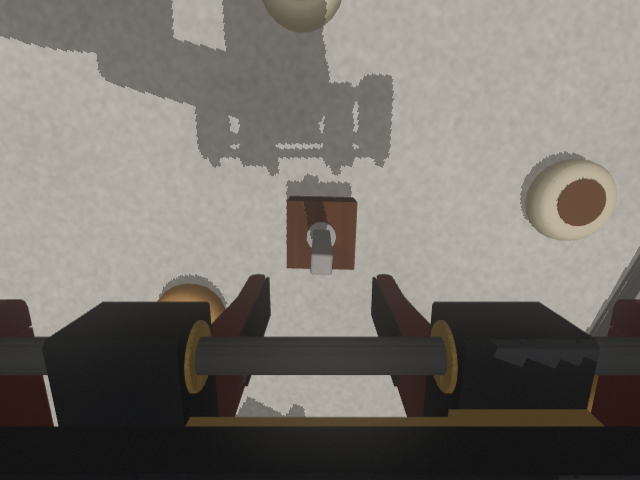

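View pics/top3.png

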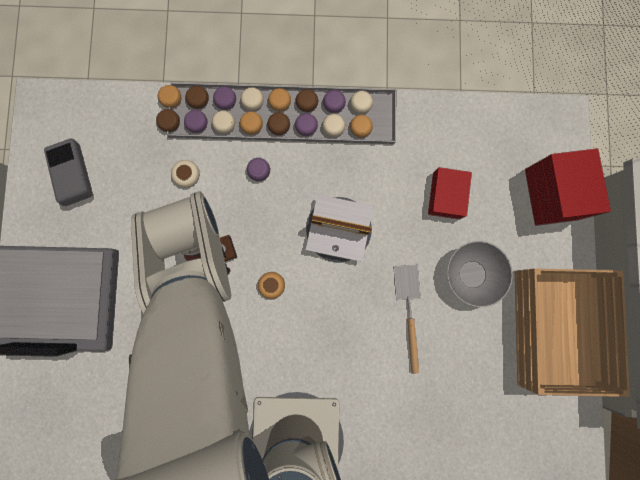

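```bash
python3 - <<'E'
from h import *
a=cv2.imread('pics/w3.png')[190:290,270:370]
cv2.imwrite('pics/c3.png',cv2.resize(a,None,fx=6,fy=6,interpolation=0))
E
```

```text
(no output)
```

View pics/c3.png

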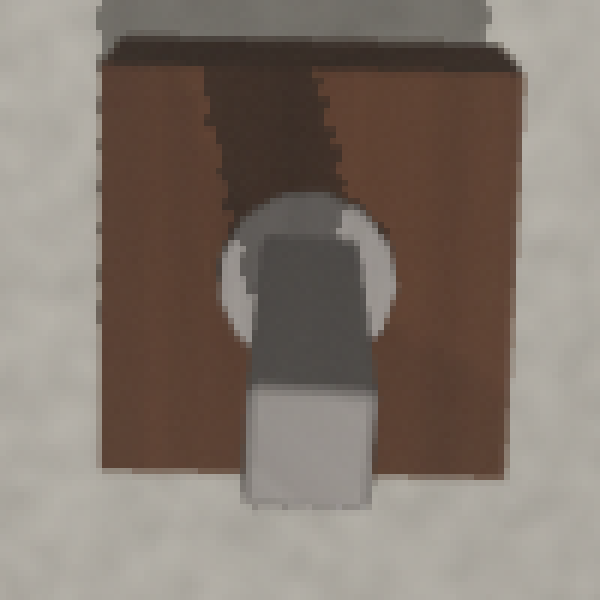

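```bash
python3 - <<'E'
from h import *
d=viewer.get_image('wrist')
g=lambda x,y,z: ray(d,270+x/6-.4,190+y/6-.4,z)
P=[g(250,388,125),g(377,388,125),g(370,507,125),g(243,503,125)]
print(np.mean(P,0))
for i in range(4):
  v=P[(i+1)%4]-P[i]; print(np.linalg.norm(v),np.arctan2(v[1],v[0]))
print('collar',g(307,281,44))
P=[g(102,65,40),g(523,72,40),g(506,480,40),g(99,468,40)];print(np.mean(P,0))
for i in range(4):
  v=P[(i+1)%4]-P[i]; print(np.linalg.norm(v),np.arctan2(v[1],v[0]))
d=viewer.get_image('top')
print('eyelet',ray(d,335,248,44))
E
```

```text
[484.87312132 205.64538078 125.        ]
13.225314188400144 0.3702681891573342
13.049443298946612 -1.2492027415129447
13.419123127971874 -2.804380942431599
12.617245459017324 1.8759167868439137
collar [484.63747496 205.40228104  44.        ]
[484.76002521 205.27807226  40.        ]
59.16812304985461 0.3535256986513145
60.135063923883926 -1.217474722943756
60.00371640716951 -2.802166216519862
59.295059798457714 1.9101230186775275
eyelet [494.18838596 -90.7963014   44.        ]
```

Call:
apply_moves([
  [[0,0,-0.03,-0.02],[0,0,-0.06,-0.025],[0,0,-0.08,-0.025],[0,0,-0.085,-0.025],[0,0,-0.085,-0.025]],
])

```text
t: 15.22
ee_pos: [484.5, 205.2, 272.8]
orientation: [0.951, 1.353, -0.951]
ft_force: [0.2, 0.9, 0.9]
width: 50.1
```

Call:
apply_moves([
  [[0,0,0,0],[0,0,0,0],[0,0,0,0],[0,0,0,0],[0,0,0,0],[0,0,0,0],[0,0,0,0]],
], gripper=0)

```text
t: 16.1
ee_pos: [484.5, 205.1, 272.9]
orientation: [0.952, 1.353, -0.951]
ft_force: [-0.6, -0.4, 5.0]
width: 14.1
```

```bash
python3 - <<'E'
from h import *
st()
E
```

```text
t 16.10 tcp [484.5 205.1 272.9] jaw 0.345 q [0.38 0.48 1.93 0.   0.73 0.03] F [-0.6 -0.4  5. ] M [-0.09  0.13  0.07] w 14.1
```

Call:
apply_moves([
  [[0,0,0.01,0],[0,0,0.03,0],[0,0,0.055,0],[0.001,-0.03,0.07,-0.05],[0.002,-0.07,0.07,-0.12],[0.004,-0.11,0.07,-0.19],[0.005,-0.15,0.07,-0.26],[0.006,-0.19,0.07,-0.33]],
])

```text
t: 17.1
ee_pos: [490.2, 13.9, 343.1]
orientation: [1.2, 1.215, -1.2]
ft_force: [0.6, 0.8, -0.7]
width: 13.8
```

Call:
apply_moves([
  [[0.001,-0.04,0,-0.07],[0.002,-0.08,0,-0.14],[0.004,-0.1056,0,-0.195],[0.004,-0.1056,0,-0.195]],
])

```text
t: 17.6
ee_pos: [494.4, -91.8, 343.0]
orientation: [1.342, 1.117, -1.342]
ft_force: [0.3, -1.0, -0.1]
width: 14.1
```

```bash
python3 - <<'E'
from h import *
o=st(); d=pic('wrist','w4.png'); e=o['ee_pos']
print(proj(d,[[e[0],e[1],80],[e[0],e[1],44],[494.5,-90.5,44]]))
d=pic('scene','s4.png'); print(proj(d,[[e[0],e[1],80],[e[0],e[1],44],[494.5,-90.5,44]]))
for c in ['scene','wrist','top']:
  if c=='top': pic('top','t4.png')
  for l in ['pin','eyelet']:
    print(c,l,[(np.round(x['position'],1),round(x['conf'],2)) for x in models.place_of(c,l)][:2])
a=cv2.imread('pics/w4.png')[180:330,240:400]; b=cv2.imread('pics/s4.png')[200:310,230:350]
im=np.zeros((600,800,3),np.uint8); im[:375,:400]=cv2.resize(a,(400,375),interpolation=0); im[:366,400:]=cv2.resize(b,(400,366),interpolation=0)
cv2.imwrite('pics/c4.png',im[:376])
E
```

```text
t 17.60 tcp [494.4 -91.8 343. ] jaw -0.182 q [-0.21  0.33  1.94 -0.    0.86 -0.02] F [ 0.3 -1.  -0.1] M [-0.1   0.12 -0.  ] w 14.1
[[319.89302583 252.35494549]
 [319.98874723 240.79366983]
 [319.83119499 239.26852637]]
[[309.95374731 238.04738326]
 [309.82673052 252.21548802]
 [310.34230173 252.36965011]]
scene pin [(array([497.2, -90.5, 112.8]), 0.65), (array([ 547.3, -100.6,   89.3]), 0.57)]
scene eyelet [(array([689.3, 313.9,   3.6]), 0.2)]
wrist pin [(array([496.4, -91.9, 107. ]), 0.57), (array([548.1, -98.8,  90.1]), 0.45)]
wrist eyelet [(array([490.8, -90.9,  48. ]), 0.76)]
top pin []
top eyelet [(array([493.1, -86.9,  45.2]), 0.49)]
```

View pics/c4.png

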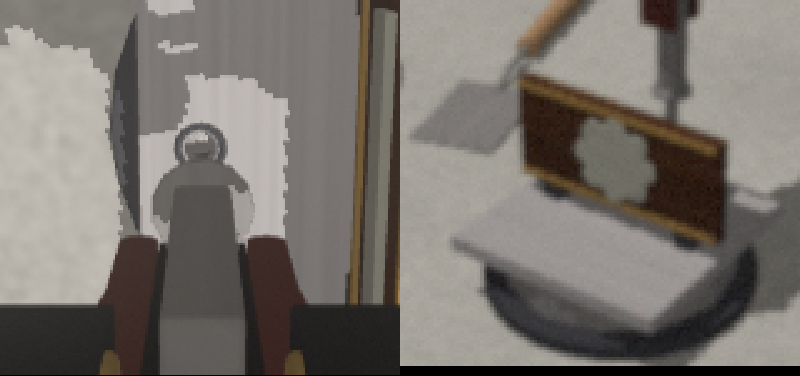

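View pics/w4.png

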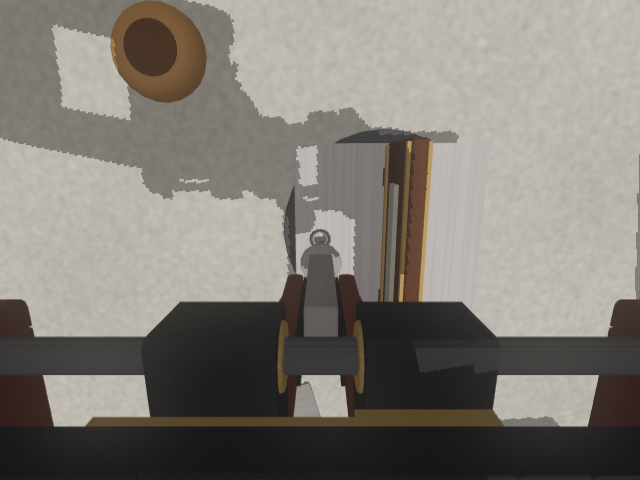

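Call:
apply_moves([
  [[0,0.0004,-0.02,0],[0,0.0004,-0.03,0],[0,0.0004,-0.034,0],[0,0.0004,-0.036,0],[0,0.0004,-0.038,0],[0,0.0004,-0.039,0],[0,0.0004,-0.039,0]],
])

```text
t: 18.92
ee_pos: [494.4, -90.1, 303.8]
orientation: [1.341, 1.118, -1.34]
ft_force: [-0.2, 0.4, -0.9]
width: 13.8
```

```bash
python3 - <<'E'
from h import *
o=st(); d=pic('wrist','w5.png')
a=cv2.imread('pics/w5.png')[180:330,240:400]
cv2.imwrite('pics/c5.png',cv2.resize(a,(640,600),interpolation=0))
E
```

```text
t 18.93 tcp [494.4 -90.1 303.8] jaw -0.180 q [-0.2   0.4   1.97 -0.    0.78 -0.02] F [-0.2  0.4 -0.9] M [-0.12  0.08 -0.02] w 13.8
```

View pics/c5.png

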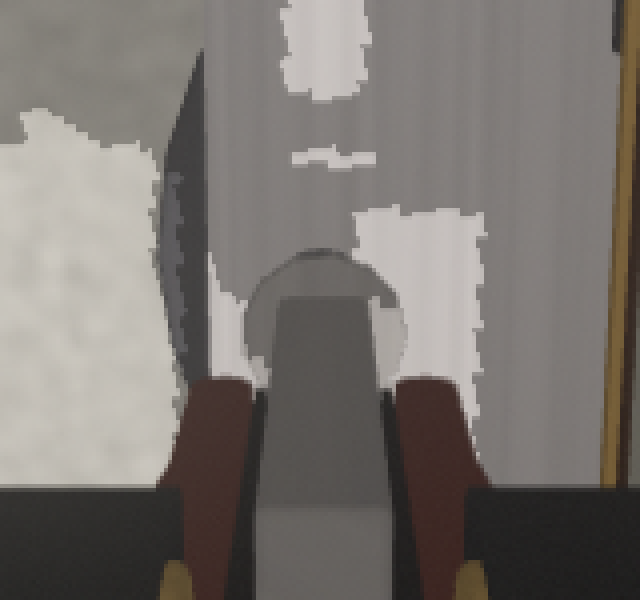

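No force with the tip at z≈41, which is below the plate's top, so the tip is in the eyelet. The picture shows the collar over the eyelet ring at crop (320,250). I'll keep lowering.

Call:
apply_moves([
  [[0,0,-0.001,0],[0,0,-0.002,0],[0,0,-0.003,0],[0,0,-0.004,0]],
])

```text
t: 19.48
ee_pos: [494.4, -90.1, 299.6]
orientation: [1.34, 1.119, -1.341]
ft_force: [0.7, -0.3, 0.1]
width: 14.2
```

```bash
python3 - <<'E'
from h import *
st()
E
```

```text
t 19.48 tcp [494.4 -90.1 299.6] jaw -0.180 q [-0.2   0.4   1.97 -0.    0.77 -0.02] F [ 0.7 -0.3  0.1] M [-0.25  0.12  0.08] w 14.2
```

Call:
apply_moves([
  [[0,0,-0.0015,0],[0,0,-0.003,0],[0,0,-0.0045,0],[0,0,-0.006,0]],
])

```text
t: 19.98
ee_pos: [494.4, -90.1, 293.6]
orientation: [1.341, 1.119, -1.341]
ft_force: [-0.7, 0.2, -0.8]
width: 13.8
```

```bash
python3 - <<'E'
from h import *
st()
E
```

```text
t 19.98 tcp [494.4 -90.1 293.6] jaw -0.180 q [-0.2   0.41  1.97  0.    0.75 -0.02] F [-0.7  0.2 -0.8] M [-0.21  0.07  0.02] w 13.8
```

Call:
apply_moves([
  [[0,0,-0.0007,0],[0,0,-0.0014,0],[0,0,-0.002,0],[0,0,-0.002,0]],
])

```text
t: 20.48
ee_pos: [494.5, -90.1, 292.4]
orientation: [1.341, 1.118, -1.34]
ft_force: [-2.3, 0.5, 8.4]
width: 13.6
```

```bash
python3 - <<'E'
from h import *
st()
E
```

```text
t 20.48 tcp [494.5 -90.1 292.4] jaw -0.180 q [-0.2   0.42  1.97  0.    0.75 -0.02] F [-2.3  0.5  8.4] M [-0.1   0.61 -0.01] w 13.6
```

```bash
python3 - <<'E'
import numpy as np
p=np.array([-54.1,9.8])
for d in np.arange(-.54,.5401,.03):
  c,s=np.cos(d),np.sin(d); q=np.array([[c,-s],[s,c]])@p-p; print('%.2f'%d,np.round(q,1))
E
```

```text
-0.54 [12.7 26.4]
-0.51 [11.7 25.2]
-0.48 [10.6 23.9]
-0.45 [ 9.6 22.6]
-0.42 [ 8.7 21.2]
-0.39 [ 7.8 19.8]
-0.36 [ 6.9 18.4]
-0.33 [ 6.1 17. ]
-0.30 [ 5.3 15.5]
-0.27 [ 4.6 14.1]
-0.24 [ 3.9 12.6]
-0.21 [ 3.2 11.1]
-0.18 [2.6 9.5]
-0.15 [2.1 8. ]
-0.12 [1.6 6.4]
-0.09 [1.1 4.8]
-0.06 [0.7 3.2]
-0.03 [0.3 1.6]
0.00 [-0. -0.]
0.03 [-0.3 -1.6]
0.06 [-0.5 -3.3]
0.09 [-0.7 -4.9]
0.12 [-0.8 -6.5]
0.15 [-0.9 -8.2]
0.18 [-0.9 -9.8]
0.21 [ -0.9 -11.5]
0.24 [ -0.8 -13.1]
0.27 [ -0.7 -14.8]
0.30 [ -0.5 -16.4]
0.33 [ -0.3 -18.1]
0.36 [  0.  -19.7]
0.39 [  0.3 -21.3]
0.42 [  0.7 -22.9]
0.45 [  1.1 -24.5]
0.48 [  1.6 -26.1]
0.51 [  2.1 -27.7]
0.54 [  2.7 -29.2]
```

Call:
apply_moves([
  [[-0.0003,-0.0016,-0.0004,0],[-0.0005,-0.0033,-0.0004,0],[-0.0007,-0.0049,-0.0004,0],[-0.0007,-0.0049,-0.0004,0]],
])

```text
t: 20.98
ee_pos: [493.8, -94.6, 292.1]
orientation: [1.342, 1.119, -1.34]
ft_force: [-3.2, 3.6, 8.8]
width: 13.4
```

Call:
apply_moves([
  [[-0.0001,-0.0016,-0.0002,0],[-0.0002,-0.0033,-0.0002,0],[-0.0002,-0.0049,-0.0002,0],[-0.0002,-0.0049,-0.0002,0]],
])

```text
t: 21.48
ee_pos: [493.3, -99.5, 291.6]
orientation: [1.342, 1.12, -1.341]
ft_force: [-2.9, 4.1, 8.7]
width: 13.7
```

Call:
apply_moves([
  [[0,-0.0017,0,0],[0.0001,-0.0033,0,0],[0.0002,-0.005,0,0],[0.0002,-0.005,0,0]],
])

```text
t: 21.98
ee_pos: [493.4, -104.4, 291.3]
orientation: [1.341, 1.12, -1.341]
ft_force: [-1.7, 2.6, 4.8]
width: 13.7
```

Call:
apply_moves([
  [[0,0,-0.0005,0],[0,0,-0.001,0],[0,0,-0.001,0]],
])

```text
t: 22.35
ee_pos: [493.5, -104.5, 290.9]
orientation: [1.341, 1.12, -1.341]
ft_force: [-4.0, 3.3, 12.1]
width: 13.9
```

```bash
python3 - <<'E'
from h import *
st()
E
```

```text
t 22.35 tcp [ 493.5 -104.5  290.9] jaw -0.180 q [-0.23  0.42  1.97  0.    0.75 -0.05] F [-4.   3.3 12.1] M [0.89 1.04 0.07] w 13.9
```

Call:
apply_moves([
  [[0.0002,-0.0017,0,0],[0.0004,-0.0033,0,0],[0.0007,-0.0049,0,0],[0.0007,-0.0049,0,0]],
])

```text
t: 22.85
ee_pos: [493.5, -109.3, 290.2]
orientation: [1.34, 1.122, -1.343]
ft_force: [-5.1, 2.6, 9.2]
width: 13.7
```

```bash
python3 - <<'E'
from h import *
st();d=pic('scene','s6.png'); pic('wrist','w6.png')
a=cv2.imread('pics/w6.png')[180:330,240:400]; b=cv2.imread('pics/s6.png')[200:310,230:350]
im=np.zeros((376,800,3),np.uint8); im[:375,:400]=cv2.resize(a,(400,375),interpolation=0); im[:366,400:]=cv2.resize(b,(400,366),interpolation=0)
cv2.imwrite('pics/c6.png',im)
E
```

```text
t 22.85 tcp [ 493.5 -109.3  290.2] jaw -0.180 q [-0.24  0.42  1.97  0.    0.75 -0.06] F [-5.1  2.6  9.2] M [0.82 1.25 0.09] w 13.7
```

View pics/c6.png

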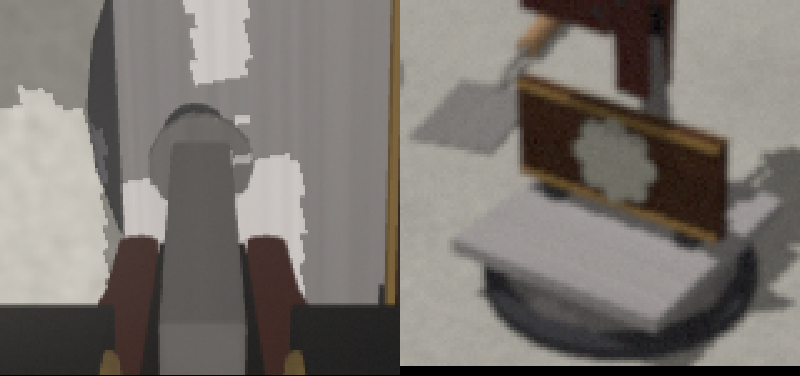

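```bash
python3 - <<'E'
from h import *
d=viewer.get_image('wrist')
f=lambda P:(proj(d,P)-[240,180])*2.5
print('old eyelet',f([494.7,-90.2,44]),'under tool z44,60',f([493.5,-109.3,44]),f([493.5,-109.3,60]))
for a in [-.18,-.14,.18]:
  R=np.array([[np.cos(a),-np.sin(a)],[np.sin(a),np.cos(a)]])
  print(a,f([np.r_[np.array([548.6,-100])+R@np.array([-75,75]),44],np.r_[np.array([548.6,-100])+R@np.array([-75,-75]),44]]).round(0).tolist())
  d2=viewer.get_image('scene'); c=[np.r_[np.array([548.6,-100])+R@np.array([5,y]),125] for y in(-75,75)]
  print((proj(d2,c)-[230,200])/120*400+[400,0])
for c in ['wrist','scene','top']:
  if c=='top': pic('top','t6.png')
  for l in ['eyelet','pin']: print(c,l,[(np.round(x['position'],1),round(x['conf'],2)) for x in models.place_of(c,l)][:2])
E
```

```text
old eyelet [[194.67295059 128.34402017]] under tool z44,60 [[203.18039334 198.14730299]] [[203.04175643 216.0572236 ]]
-0.18 [[110.0, -177.0], [124.0, 389.0]]
[[515.29788498  70.64145333]
 [718.74436531 142.69063076]]
-0.14 [[99.0, -163.0], [135.0, 398.0]]
[[512.58433237  72.67378033]
 [721.73071008 140.53934695]]
0.18 [[27.0, -44.0], [233.0, 457.0]]
[[496.73122409  90.67779025]
 [738.69390168 121.74805065]]
wrist eyelet [(array([495.7, -94.1,  45. ]), 0.96)]
wrist pin [(array([492.3, -95.4,  57.4]), 0.77)]
scene eyelet []
scene pin [(array([ 4.841e+02,  2.057e+02, -4.000e-01]), 0.18)]
top eyelet [(array([ 649.5, -395. ,    2.7]), 0.68)]
top pin []
```

View pics/w6.png

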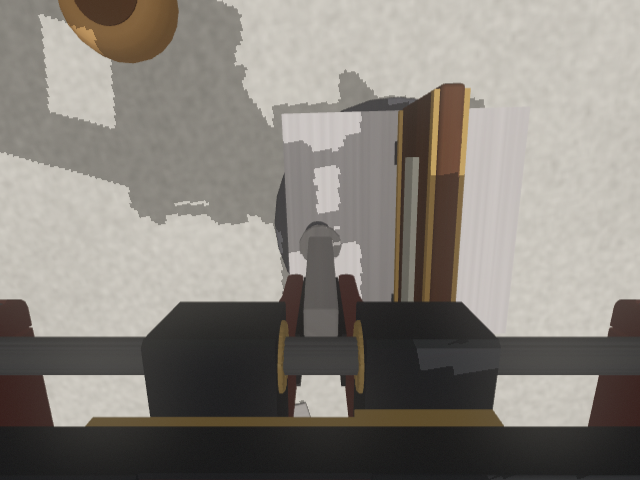

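The wrist view shows the collar at (320,240), but directly under the tool it should be at about row 266. So the pin has tilted in the pads and the eyelet has hardly followed, reaching only y≈-94. I'll move back over the tip to straighten the pin, then turn the jaws tangential so the grip resists this.

Call:
apply_moves([
  [[-0.0001,0.003,0.0003,0],[-0.0002,0.006,0.0006,0],[-0.0003,0.009,0.001,0],[-0.0005,0.012,0.0013,0],[-0.0006,0.015,0.0015,0],[-0.0006,0.015,0.0015,0]],
])

```text
t: 24.25
ee_pos: [493.9, -94.5, 291.5]
orientation: [1.341, 1.119, -1.34]
ft_force: [-0.3, 0.0, -0.8]
width: 14.0
```

```bash
python3 - <<'E'
from h import *
o=st();d=pic('wrist','w7.png');e=o['ee_pos']
a=cv2.imread('pics/w7.png')[180:330,240:400]
cv2.imwrite('pics/c7.png',cv2.resize(a,(640,600),interpolation=0))
print((proj(d,[[e[0],e[1],z] for z in (44,60,64,145)])-[240,180])*4)
print([(np.round(x['position'],1),round(x['conf'],2)) for x in models.place_of('wrist','eyelet')][:2])
E
```

```text
t 24.25 tcp [493.9 -94.5 291.5] jaw -0.180 q [-0.21  0.42  1.97  0.    0.75 -0.03] F [-0.3  0.  -0.8] M [-0.15  0.09 -0.01] w 14.0
[[319.73231881 313.8689023 ]
 [319.50231746 342.20539286]
 [319.43967065 349.9235692 ]
 [317.41412583 599.47355068]]
[(array([495.1, -82.6,  44.5]), 0.69)]
```

View pics/c7.png

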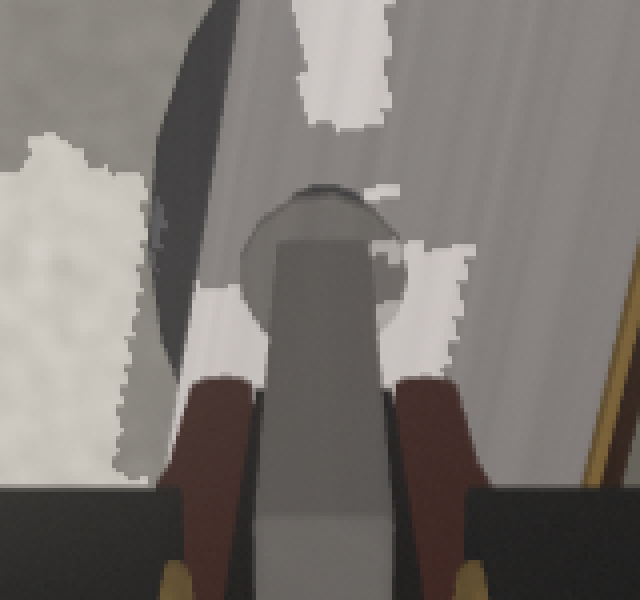

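Call:
apply_moves([
  [[0,0,-0.0012,0],[0,0,-0.0025,0],[0,0,-0.0025,0]],
])

```text
t: 24.72
ee_pos: [494.1, -94.9, 290.2]
orientation: [1.341, 1.118, -1.34]
ft_force: [-2.4, 0.5, 14.3]
width: 13.9
```

Call:
apply_moves([
  [[0.0002,0.002,0.0003,0],[0.0004,0.004,0.0006,0],[0.0006,0.006,0.0009,0],[0.0006,0.006,0.0009,0]],
])

```text
t: 25.22
ee_pos: [494.8, -89.3, 290.8]
orientation: [1.34, 1.117, -1.34]
ft_force: [-0.7, -3.2, 7.9]
width: 13.7
```

```bash
python3 - <<'E'
from h import *
o=st();d=pic('wrist','w8.png');e=o['ee_pos']
a=cv2.imread('pics/w8.png')[180:330,240:400]
cv2.imwrite('pics/c8.png',cv2.resize(a,(640,600),interpolation=0))
print((proj(d,[[e[0],e[1],z] for z in (44,60,64,145)])-[240,180])*4)
E
```

```text
t 25.23 tcp [494.8 -89.3 290.8] jaw -0.180 q [-0.2   0.42  1.97 -0.    0.75 -0.02] F [-0.7 -3.2  7.9] M [-0.84  0.47  0.05] w 13.7
[[317.40041145 313.48700332]
 [317.16270249 342.02558855]
 [317.09793837 349.80096471]
 [314.99978642 601.69844602]]
```

View pics/c8.png

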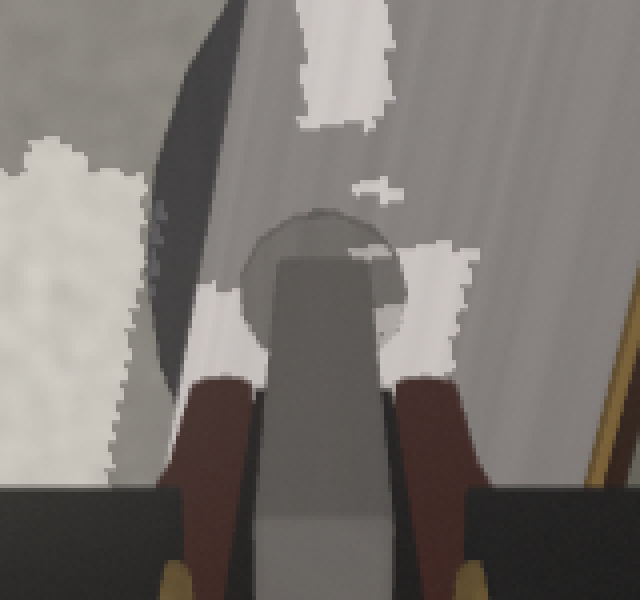

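Straightening works: the collar went from row 270 to 293 in the crop, and it was at about 335 when upright. I'll continue.

Call:
apply_moves([
  [[0.0005,0.002,-0.0003,0],[0.001,0.004,0,0],[0.0015,0.006,0.0003,0],[0.002,0.008,0.0006,0],[0.0025,0.0095,0.0009,0],[0.0025,0.0095,0.0009,0]],
])

```text
t: 26.02
ee_pos: [497.5, -79.3, 291.1]
orientation: [1.341, 1.117, -1.339]
ft_force: [2.2, -2.4, 1.8]
width: 14.0
```

```bash
python3 - <<'E'
from h import *
o=st();d=pic('wrist','w9.png');e=o['ee_pos']
a=cv2.imread('pics/w9.png')[180:330,240:400]
cv2.imwrite('pics/c9.png',cv2.resize(a,(640,600),interpolation=0))
E
```

```text
t 26.02 tcp [497.5 -79.3 291.1] jaw -0.180 q [-0.18  0.42  1.97  0.    0.75 -0.  ] F [ 2.2 -2.4  1.8] M [-0.76 -0.59 -0.06] w 14.0
```

View pics/c9.png

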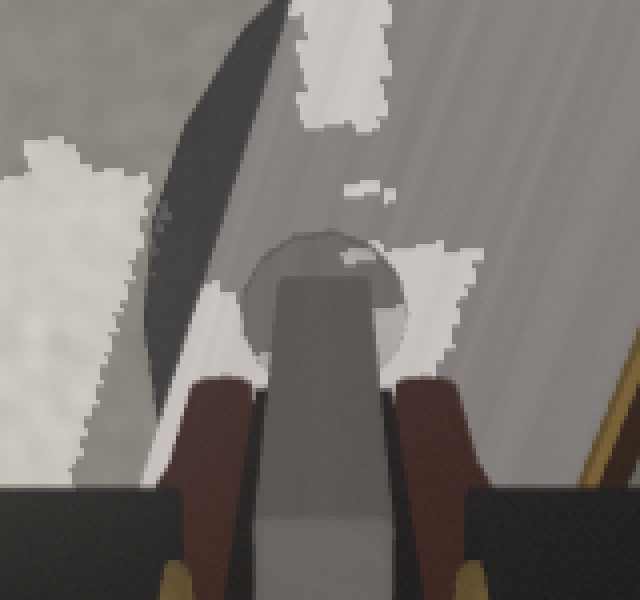

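Call:
apply_moves([
  [[0,0,-0.0007,0],[0,0,-0.0015,0],[0,0,-0.0015,0]],
])

```text
t: 26.45
ee_pos: [497.6, -79.3, 290.5]
orientation: [1.341, 1.117, -1.339]
ft_force: [0.0, -2.4, 13.9]
width: 13.7
```

```bash
python3 - <<'E'
from h import *
o=st()
E
```

```text
t 26.45 tcp [497.6 -79.3 290.5] jaw -0.180 q [-0.18  0.42  1.97  0.    0.75 -0.  ] F [ 0.  -2.4 13.9] M [-0.51  0.02 -0.02] w 13.7
```

Call:
apply_moves([
  [[0.0007,0.002,0,0],[0.0014,0.004,0.0002,0],[0.0014,0.004,0.0002,0]],
])

```text
t: 26.82
ee_pos: [498.6, -75.5, 290.5]
orientation: [1.34, 1.118, -1.34]
ft_force: [0.1, -4.1, 12.1]
width: 13.9
```

```bash
python3 - <<'E'
from h import *
o=st();d=pic('wrist','w10.png');e=o['ee_pos']
a=cv2.imread('pics/w10.png')[180:330,240:400]
cv2.imwrite('pics/c10.png',cv2.resize(a,(640,600),interpolation=0))
E
```

```text
t 26.82 tcp [498.6 -75.5 290.5] jaw -0.179 q [-0.17  0.42  1.97 -0.    0.75  0.01] F [ 0.1 -4.1 12.1] M [-1.14  0.14 -0.04] w 13.9
```

View pics/c10.png

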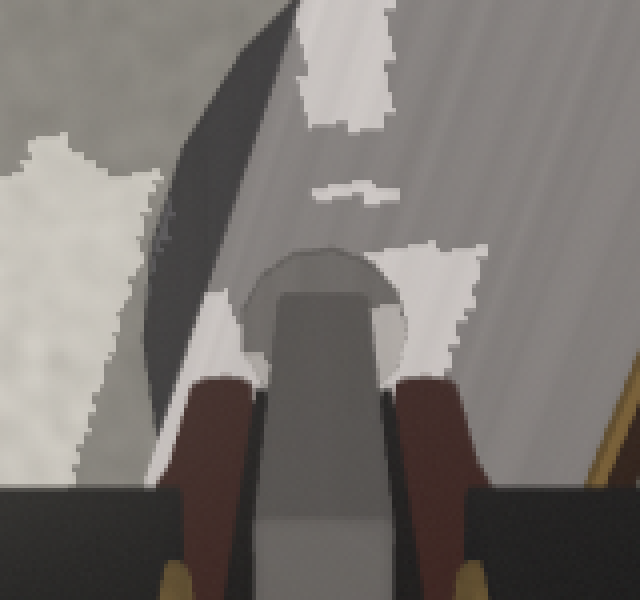

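The pin is upright again: in the crop, the handle base is at row 293 (297 at first) and the collar top at 250 (also 250 at first). I'll unload it and turn the jaws tangential.

Call:
apply_moves([
  [[0,0,0.0013,-0.18],[0,0,0.0013,-0.36],[0,0,0.0013,-0.54],[0,0,0.0013,-0.73],[0,0,0.0013,-0.91],[0,0,0.0013,-1.1],[0,0,0.0013,-1.28],[0,0,0.0013,-1.46]],
])

```text
t: 27.88
ee_pos: [497.7, -74.6, 290.7]
orientation: [-2.179, 0.081, 2.184]
ft_force: [-0.3, 2.6, 6.2]
width: 13.8
```

```bash
python3 - <<'E'
from h import *
o=st()
p=np.array([498.7,-75.3])-[548.6,-100]; print(np.hypot(*p), np.arctan2(p[1],p[0]))
for d in np.arange(-.18,.901,.03):
  c,s=np.cos(d),np.sin(d); q=np.array([[c,-s],[s,c]])@p-p; print('%.2f'%d,np.round(q,1))
E
```

```text
t 27.88 tcp [497.7 -74.6 290.7] jaw -1.647 q [-0.17  0.42  1.97  0.    0.75  1.47] F [-0.3  2.6  6.2] M [0.68 0.17 0.01] w 13.8
55.67854164756835 2.6819610872548294
-0.18 [5.2 8.5]
-0.15 [4.3 7.2]
-0.12 [3.3 5.8]
-0.09 [2.4 4.4]
-0.06 [1.6 2.9]
-0.03 [0.8 1.5]
0.00 [0. 0.]
0.03 [-0.7 -1.5]
0.06 [-1.4 -3. ]
0.09 [-2.  -4.6]
0.12 [-2.6 -6.2]
0.15 [-3.1 -7.7]
0.18 [-3.6 -9.3]
0.21 [ -4.1 -10.9]
0.24 [ -4.4 -12.6]
0.27 [ -4.8 -14.2]
0.30 [ -5.1 -15.8]
0.33 [ -5.3 -17.5]
0.36 [ -5.5 -19.2]
0.39 [ -5.6 -20.8]
0.42 [ -5.7 -22.5]
0.45 [ -5.8 -24.2]
0.48 [ -5.8 -25.8]
0.51 [ -5.7 -27.5]
0.54 [ -5.6 -29.2]
0.57 [ -5.4 -30.8]
0.60 [ -5.2 -32.5]
0.63 [ -5.  -34.1]
0.66 [ -4.7 -35.8]
0.69 [ -4.3 -37.4]
0.72 [ -3.9 -39. ]
0.75 [ -3.4 -40.6]
0.78 [ -2.9 -42.2]
0.81 [ -2.4 -43.8]
0.84 [ -1.8 -45.4]
0.87 [ -1.2 -46.9]
0.90 [ -0.5 -48.4]
```

Call:
apply_moves([
  [[-0.0007,-0.0015,-0.0002,0],[-0.0014,-0.003,-0.0002,0],[-0.002,-0.0046,-0.0002,0],[-0.002,-0.0046,-0.0002,0]],
])

```text
t: 28.38
ee_pos: [495.8, -79.1, 290.7]
orientation: [-2.183, 0.074, 2.187]
ft_force: [0.1, 4.0, 7.4]
width: 13.7
```

Call:
apply_moves([
  [[-0.0006,-0.0016,0,0],[-0.0011,-0.0031,0,0],[-0.0016,-0.0047,0,0],[-0.0016,-0.0047,0,0]],
])

```text
t: 28.88
ee_pos: [494.1, -83.8, 290.7]
orientation: [-2.182, 0.074, 2.187]
ft_force: [-0.5, 4.7, 8.0]
width: 13.6
```

Call:
apply_moves([
  [[-0.0005,-0.0016,0,0],[-0.0008,-0.0033,0,0],[-0.0012,-0.0049,0,0],[-0.0012,-0.0049,0,0]],
])

```text
t: 29.38
ee_pos: [492.9, -88.6, 290.7]
orientation: [-2.182, 0.074, 2.187]
ft_force: [-1.1, 4.6, 7.5]
width: 13.9
```

Call:
apply_moves([
  [[0,-0.0017,0,0],[0,-0.0033,0,0],[0.0001,-0.005,0,0],[0.0001,-0.005,0,0]],
])

```text
t: 29.88
ee_pos: [492.5, -93.4, 290.6]
orientation: [-2.18, 0.074, 2.189]
ft_force: [-1.5, 3.9, 9.7]
width: 13.7
```

Call:
apply_moves([
  [[-0.0001,-0.0017,0,0],[-0.0002,-0.0033,0,0],[-0.0003,-0.005,0,0],[-0.0003,-0.005,0,0]],
])

```text
t: 30.38
ee_pos: [492.2, -99.2, 289.9]
orientation: [-2.181, 0.075, 2.19]
ft_force: [-3.1, -0.0, 1.0]
width: 14.0
```

Call:
apply_moves([
  [[0,-0.0017,0,0],[0.0001,-0.0033,0,0],[0.0002,-0.005,0,0],[0.0002,-0.005,0,0]],
])

```text
t: 30.88
ee_pos: [492.6, -104.1, 290.0]
orientation: [-2.181, 0.075, 2.189]
ft_force: [-4.1, 3.6, -0.1]
width: 13.9
```

The force has dropped at y≈-99 and -104, so the hole's centre is near -101.5. I'll go back to the middle and press.

Call:
apply_moves([
  [[0,0.001,0,0],[0,0.0024,0,0],[0,0.0024,-0.001,0],[0,0.0024,-0.002,0],[0,0.0024,-0.002,0]],
])

```text
t: 31.5
ee_pos: [492.9, -102.2, 288.4]
orientation: [-2.184, 0.075, 2.189]
ft_force: [-5.1, -0.3, 0.5]
width: 13.7
```

```bash
python3 - <<'E'
from h import *
o=st()
E
```

```text
t 31.50 tcp [ 492.9 -102.2  288.4] jaw -1.640 q [-0.23  0.43  1.97 -0.    0.75  1.41] F [-5.1 -0.3  0.5] M [ 0.04  1.49 -0.02] w 13.7
```

Call:
apply_moves([
  [[-0.0005,0,-0.001,0],[-0.0008,0,-0.002,0],[-0.0008,0,-0.003,0],[-0.0008,0,-0.003,0]],
])

```text
t: 32.0
ee_pos: [492.6, -102.0, 285.9]
orientation: [-2.185, 0.075, 2.186]
ft_force: [-4.1, 3.2, 4.6]
width: 13.8
```

```bash
python3 - <<'E'
from h import *
o=st()
E
```

```text
t 32.00 tcp [ 492.6 -102.   285.9] jaw -1.640 q [-0.23  0.43  1.98  0.    0.74  1.41] F [-4.1  3.2  4.6] M [ 0.71  1.39 -0.02] w 13.8
```

Call:
apply_moves([
  [[-0.0006,0.0004,0,0],[-0.0006,0.0004,-0.001,0],[-0.0006,0.0004,-0.002,0],[-0.0006,0.0004,-0.002,0]],
])

```text
t: 32.5
ee_pos: [492.1, -101.5, 283.5]
orientation: [-2.186, 0.075, 2.186]
ft_force: [-3.2, 3.1, 1.6]
width: 13.6
```

```bash
python3 - <<'E'
from h import *
o=st();d=pic('wrist','w11.png');e=o['ee_pos']
print(proj(d,[[e[0],e[1],z] for z in (44,54,58,145)]))
E
```

```text
t 32.50 tcp [ 492.1 -101.5  283.5] jaw -1.640 q [-0.23  0.43  1.98  0.    0.73  1.41] F [-3.2  3.1  1.6] M [0.97 0.92 0.04] w 13.6
[[320.10440591 262.5970964 ]
 [320.07806653 267.26733869]
 [320.06686546 269.25340411]
 [319.65865347 341.63358427]]
```

View pics/w11.png

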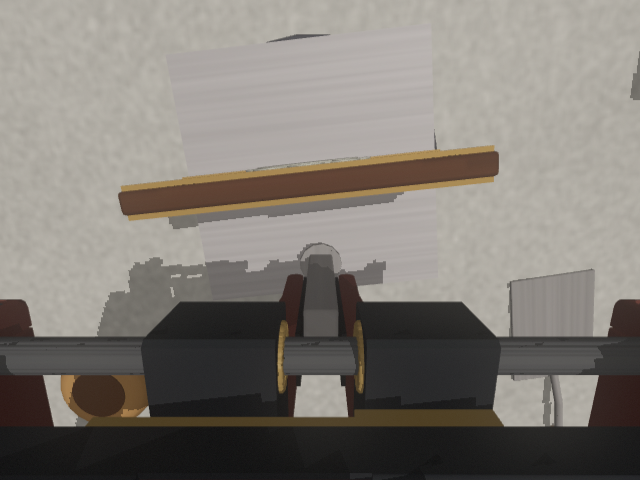

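Call:
apply_moves([
  [[0.0006,0.0002,-0.001,0],[0.0012,0.0002,-0.002,0],[0.0015,0.0002,-0.003,0],[0.0015,0.0002,-0.003,0]],
])

```text
t: 33.05
ee_pos: [493.2, -101.4, 280.4]
orientation: [-2.184, 0.075, 2.188]
ft_force: [-5.0, 3.4, 2.8]
width: 13.9
```

```bash
python3 - <<'E'
from h import *
o=st()
E
```

```text
t 33.05 tcp [ 493.2 -101.4  280.4] jaw -1.640 q [-0.23  0.44  1.98  0.    0.73  1.41] F [-5.   3.4  2.8] M [0.85 1.26 0.02] w 13.9
```

Call:
apply_moves([
  [[0.0004,0.0004,-0.001,0],[0.0008,0.0004,-0.002,0],[0.0008,0.0004,-0.003,0],[0.0008,0.0004,-0.003,0]],
])

```text
t: 33.55
ee_pos: [493.9, -101.1, 277.3]
orientation: [-2.184, 0.076, 2.188]
ft_force: [-4.8, 1.7, 1.8]
width: 14.0
```

```bash
python3 - <<'E'
from h import *
o=st();d=pic('wrist','w12.png');e=o['ee_pos']
print(proj(d,[[e[0],e[1],z] for z in (44,47,51,145)]))
a=cv2.imread('pics/w12.png')[180:330,240:400]
cv2.imwrite('pics/c12.png',cv2.resize(a,(640,600),interpolation=0))
E
```

```text
t 33.55 tcp [ 493.9 -101.1  277.3] jaw -1.640 q [-0.23  0.45  1.98 -0.    0.72  1.41] F [-4.8  1.7  1.8] M [ 0.45  1.36 -0.04] w 14.0
[[319.87306306 264.84027874]
 [319.86477291 266.27418288]
 [319.85337165 268.24619913]
 [319.38113445 349.92660894]]
```

View pics/c12.png

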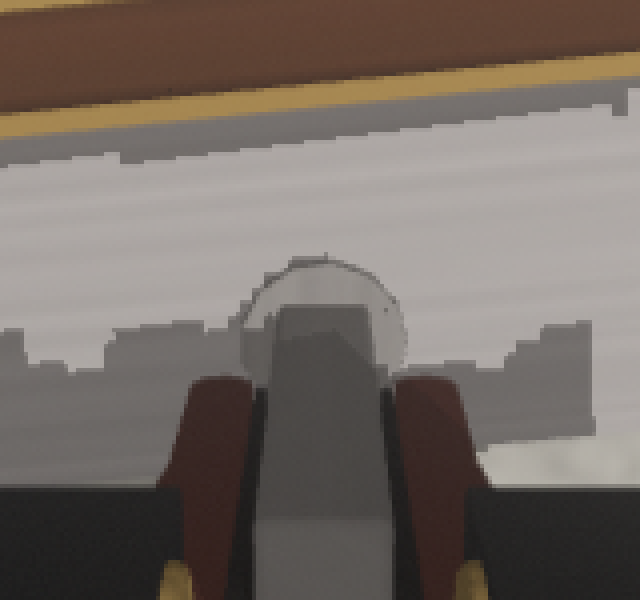

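The handle base is at row 305, so the pin is upright, and the collar is nearly down. A few more millimetres to go.

Call:
apply_moves([
  [[-0.0003,0.0003,-0.001,0],[-0.0003,0.0003,-0.002,0],[-0.0003,0.0003,-0.0025,0],[-0.0003,0.0003,-0.0025,0]],
])

```text
t: 34.1
ee_pos: [493.8, -101.0, 275.1]
orientation: [-2.185, 0.076, 2.188]
ft_force: [-5.8, 0.9, 5.2]
width: 13.6
```

Call:
apply_moves([
  [[0,0,-0.0007,0],[0,0,-0.0014,0],[0,0,-0.0014,0]],
])

```text
t: 34.48
ee_pos: [494.3, -101.0, 274.9]
orientation: [-2.187, 0.076, 2.186]
ft_force: [-7.2, 1.7, 17.5]
width: 14.3
```

The pin stopped on a firm 17 N at 274.9, and home was predicted at 274.7. I'll unload, let go and lift.

Call:
apply_moves([
  [[0,0,0.001,0],[0,0,0.001,0]],
])

```text
t: 34.72
ee_pos: [494.2, -101.0, 275.0]
orientation: [-2.187, 0.076, 2.186]
ft_force: [-4.3, 1.0, 7.7]
width: 14.1
```

Call:
apply_moves([
  [[0,0,0,0],[0,0,0,0],[0,0,0,0],[0,0,0.01,0],[0,0,0.03,0],[0,0,0.06,0],[0,0,0.1,0],[0,0,0.1,0]],
], gripper=0.04)

```text
t: 35.72
ee_pos: [495.1, -101.0, 378.2]
orientation: [-2.194, 0.077, 2.179]
ft_force: [0.2, 0.5, -0.5]
width: 40.0
```

```bash
python3 - <<'E'
from h import *
o=st();d=pic('wrist','w13.png');s=pic('scene','s13.png')
p=[[494.5,-101,44],[494.5,-101,48],[494.5,-101,129]]
print(proj(d,p),proj(s,p))
for c in ['wrist','scene']:
  for l in ['pin','pin_handle','eyelet']: print(c,l,[(np.round(x['position'],1),round(x['conf'],2)) for x in models.place_of(c,l)][:1])
b=cv2.imread('pics/s13.png')[200:310,230:350]
cv2.imwrite('pics/c13.png',cv2.resize(b,(600,550),interpolation=0))
E
```

```text
t 35.73 tcp [ 495.1 -101.   378.2] jaw -1.640 q [-0.22  0.28  1.92  0.    0.94  1.42] F [ 0.2  0.5 -0.5] M [-0.02  0.12  0.03] w 40.0
[[319.72321972 235.53460889]
 [319.71814881 236.46261297]
 [319.57991217 261.76065652]] [[305.9431022  251.29694191]
 [305.94934926 249.74988534]
 [306.08133439 217.06432554]]
wrist pin [(array([ 492.4, -100. ,   41.6]), 0.77)]
wrist pin_handle [(array([ 496.1, -101.6,  113.7]), 0.9)]
wrist eyelet [(array([ 491.1, -100.3,   45.5]), 0.86)]
scene pin [(array([ 550.6, -102. ,   28.3]), 0.72)]
scene pin_handle [(array([492.6, -99.1, 113.8]), 0.7)]
scene eyelet []
```

View pics/w13.png

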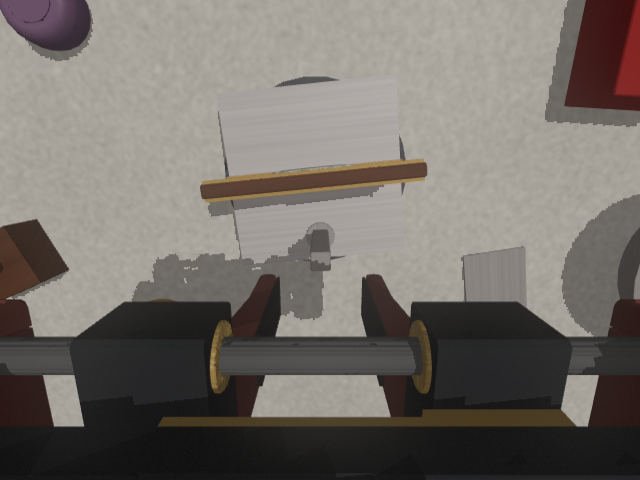

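View pics/c13.png

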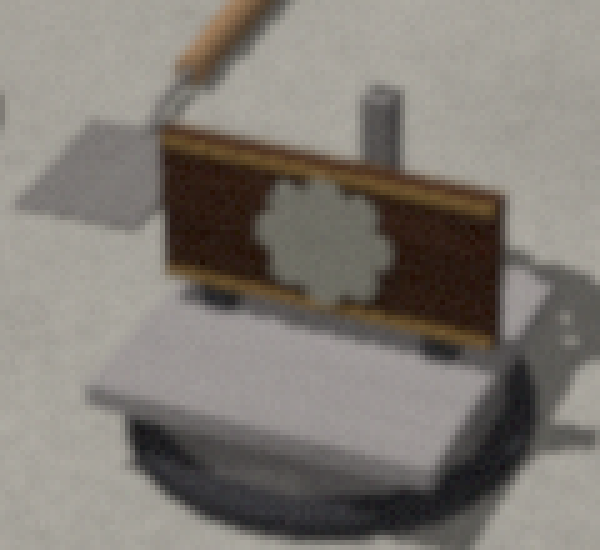

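The pin stands upright with its collar at (320,236) and its top at (320,263) (predicted row 262). The networks put the handle point at z=113.7 to 113.8, against 114 when home. The cake face shows to the customers. I'll check the bystanders, then hand in.

```bash
python3 - <<'E'
from h import *
pic('top','t14.png')
a=cv2.imread('pics/s13.png');b=cv2.imread('pics/scene0.png')
t=cv2.imread('pics/t14.png');u=cv2.imread('pics/top0.png')
cv2.imwrite('pics/diff.png',np.hstack([cv2.resize(cv2.absdiff(a,b)*3,(400,300)),cv2.resize(cv2.absdiff(t,u)*3,(400,300))]))
E
```

```text
(no output)
```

View pics/diff.png

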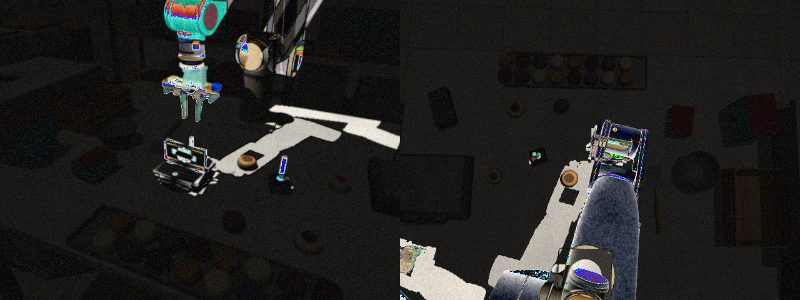

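Only the sign, the pin, the arm and its shadow have changed, so I'll hand in.

```bash
python3 -c "
from workcell import workorder; print(workorder.close_job())"
```

```text
the job is handed in; nothing more can be done
None
```

The sign is turned half a turn counter-clockwise and locked with the pin fully home, and I handed the job in at about 36 s. I turned it with two grips on the panel, then put the pin through the eyelet and felt for the hole.

**First sweep failed:** the pin tilted in the pads because I pressed with the jaws radial. I straightened it and turned the jaws tangential. The pin then dropped into the hole at about y = -101.5 mm.

**Last checks:**
- **Seating:** the pin stopped on a firm 17 N with the hand at 274.9 mm; I had predicted 274.7. That prediction came from the contact height in the second sweep. The pin had slipped about 1.5 mm up in the grip before that.
- **Pin after release:** it stands upright within 1–2 px in two views. The networks put the handle point at z = 113.7–113.8 mm, against 114 mm when home. They disagreed on other points: the scene view placed the pin's origin on the sign's axis, and the wrist view put the pin at z = 41.6 mm instead of 44.
- **Sign:** the cake face shows to the customers.
- **Counter:** before-and-after pictures show only the sign, the pin, the arm and its shadow changed. In the top view the arm hid part of the counter.
- **Forces:** readings at the end of each move stayed below 18 N, and the hand was clear of everything at the end.

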